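# Reverse the row of seed jars onto the display rack

### The job

Move the four seed jars from the black stock rack to the wooden display rack, one jar to a well, in reverse order: the jar nearest the red chilli on the stock rack goes into the well farthest from the red chilli on the display rack, the next one into the well next to it, and so on, so that the jar farthest from the red chilli ends up nearest to it. Set every jar down gently without dropping it, and leave all four standing upright on the floors of their wells.

Things in the scene. Friction and masses are not known exactly. Their poses are not given: they have to be found in the camera images.
- stock_rack: Black plastic stock rack: fixed, 282 x 66 x 20 mm (x, y, z), any yaw; origin: middle of its underside, z up. Four wells in a row, 54 mm square inside, centred at x = -90, -30, 30, 90 mm, y = 0; floor 8 mm up, walls 12 mm above that floor. Ornaments lie across the ends at x = +131 mm (red chilli) and -131 mm (green chilli), top 35 mm up. Full at the start; tags on its -y side.
- display_rack: Brown wooden display rack: fixed, 282 x 66 x 20 mm (x, y, z), any yaw; origin: middle of its underside, z up. Four wells in a row, 54 mm square inside, centred at x = -90, -30, 30, 90 mm, y = 0; floor 8 mm up, walls 12 mm above that floor. Ornaments lie across the ends at x = +131 mm (red chilli) and -131 mm (green chilli), top 35 mm up. Empty at the start, no tags.
- jar_green_mid (a point): Centre of the green jar, 40 mm above its underside; z is its axis. Clear round jar with green lid and seeds of the same colour, 40 mm across, 80 mm high, 100 to 180 g, loose. Starts upright in a well of the stock rack; the next jars are 60 mm away in the row, so fingers have most room closing across the row (along the rack's y).
- jar_yellow_mid (a point): Centre of the yellow jar, 40 mm above its underside; z is its axis. Clear round jar with yellow lid and seeds of the same colour, 40 mm across, 80 mm high, 100 to 180 g, loose. Starts upright in a well of the stock rack; the next jars are 60 mm away in the row, so fingers have most room closing across the row (along the rack's y).
- jar_blue_mid (a point): Centre of the blue jar, 40 mm above its underside; z is its axis. Clear round jar with blue lid and seeds of the same colour, 40 mm across, 80 mm high, 100 to 180 g, loose. Starts upright in a well of the stock rack; the next jars are 60 mm away in the row, so fingers have most room closing across the row (along the rack's y).
- jar_purple_mid (a point): Centre of the purple jar, 40 mm above its underside; z is its axis. Clear round jar with purple lid and seeds of the same colour, 40 mm across, 80 mm high, 100 to 180 g, loose. Starts upright in a well of the stock rack; the next jars are 60 mm away in the row, so fingers have most room closing across the row (along the rack's y).
- tag_green: Fixed green tag, a sloping card 44 x 22 mm on the -y side of the stock rack, beside the well where the green jar starts; it stays there. Origin: middle of that well at the height of the rack's underside; axes as the rack's. The card lies 33 to 53 mm towards -y and reaches 22 mm above the counter.
- tag_yellow: Fixed yellow tag, a sloping card 44 x 22 mm on the -y side of the stock rack, beside the well where the yellow jar starts; it stays there. Origin: middle of that well at the height of the rack's underside; axes as the rack's. The card lies 33 to 53 mm towards -y and reaches 22 mm above the counter.
- tag_blue: Fixed blue tag, a sloping card 44 x 22 mm on the -y side of the stock rack, beside the well where the blue jar starts; it stays there. Origin: middle of that well at the height of the rack's underside; axes as the rack's. The card lies 33 to 53 mm towards -y and reaches 22 mm above the counter.
- tag_purple: Fixed purple tag, a sloping card 44 x 22 mm on the -y side of the stock rack, beside the well where the purple jar starts; it stays there. Origin: middle of that well at the height of the rack's underside; axes as the rack's. The card lies 33 to 53 mm towards -y and reaches 22 mm above the counter.

How it is judged:
By the outcome, as a careful person would: the job done as asked, in the order asked, and still so for the second after the job is handed in, with the robot touching nothing.
It also fails if it takes over 104 s, if anything falls off the work surface, if the arm or the gripper's body presses on something with over 40 N, if the wrist force passes 120 N, or if a joint passes its speed limit or range.

### The arm

A 6-joint arm with a two-finger parallel gripper is mounted at the origin on the work surface. World frame = base frame: x ahead of the robot, y to its left, z up, the work surface at z = 0. Lengths are in m, angles in rad, forces in N, time in s.
With the tool pointing down it reaches from about 0.425 to 0.925 m from the base axis. Payload 12.5 kg.
Tool frame: the origin (TCP) lies at the very end of the fingers, on their centre line; the grasp point (between the pads) lies 19 mm behind it; z points along the fingers, y is the line along which they close (so a half turn about z gives the same grasp; the last joint's range is limited). The gripper opens to 85 mm and grips with 20 to 120 N. Pads are 22 mm wide; open, the fingers measure 114 mm over their backs; the gripper's body (76 mm by 85 mm) begins 54 mm behind the grasp point. The pads swing forward as they close: fully open they stand 13 mm farther back than shut.
Start: joints at [1.142, 0.491, 1.559, -0, 1.092, -0.106], TCP at [0.198, 0.593, 0.231] pointing down, gripper open.
Joint ranges: [-3.1, 3.1], [-0.84, 2.19], [0.05, 2.79], [-1.13, 4.28], [0.06, 2.93], [-2.69, 2.69]. Speed limits (rad/s): [2.22, 2.22, 2.79, 3.14, 3.14, 3.14].

### API

Orientations are given as a unit quaternion [x, y, z, w].
In Python, from cell import env, cams, finder gives the robot as it stands.
- The arm moves only by the tool step_arm, never from a script. Its argument "steps" is a list of rows, each a list of 5 numbers: the shift along the tool's x, y, z in m, then the turn about the tool's z in degrees, then the finger opening in m, from 0 to 0.0854. In form: [[dx, dy, dz, turn, gripper], ...]. A call has 1 to 10 rows; each row shifts and turns the commanded pose from where the row before left it, along the tool's axes as they then stand; what a row does not reach is not made up. A row lasts 1/8 s, in which the tool goes at most 62.5 mm and 10.7 degrees, less where a joint would pass 70% of its speed; a pose out of reach is approached as far as the arm can. A call with a gripper value outside its range is refused whole. The fingers move at their own pace and stop on an object; "newtons" is the grip in N (left out, the last holds). Time passes only in rows, so rows that do not move let the fingers close. It gives the time, the measured TCP pose, the force, the opening and the grip force at its end, in the units of the state.
- env.get_obs(): the state, without advancing time (a new reading comes with each control period).
- cams.read_camera(name): name is "scene" or "top"; returns the picture (400x640x3 uint8, blue, green, red); there is no depth.
- cams.get_calibration(name): a dict with "fx", "fy", "cx", "cy" (pixels), "xyz" and "orientation" of the camera in the world. Camera axes: x right, y down, z forward; pixel columns grow to the right and rows downward; lengths in m; the calibration is good to about 2 mm. A picture is of the moment at which its call begins. get_calibration takes no time and is no camera call.
- env.finish_job(): hands the job in; it is judged then, once.
Trained networks look in the newest picture that a camera, given by its name, has taken for a name from the list of things; names that differ only in an ending like _2 or _b are one class to them, and where a whole thing is asked for, a point or a joint stands for the part that bears it (a point fixed in the world has none). Each returns a list of dicts, best first, with "p" (0 to 1); they miss things now and then, are a little off and sometimes report something else, mostly with a low value. They report only what shows in the picture. A call takes as long as a camera call.
- finder.look_for(camera, query): "position" ([column, row] in pixels, amid what is visible of it).
- finder.spot_point(camera, query): "position" ([column, row] in pixels: a listed point, or the origin of a listed thing).
The state is a dict: "t": time; "q": joint angles; "qvel": joint speeds; "joint_efforts": joint torques, N m; "ee_pos": TCP position; "orientation": TCP orientation; "wrist_force": force on the tool from outside, world axes, zero at the start; "torque": the same for the moment, N m; "opening": finger opening in m; "grasp_force": force on a finger pad.
Only numpy, scipy, OpenCV 4.12 (cv2) and the standard library are available. Lean on these libraries where they do the work, as an engineer would, in place of code of your own. Each camera call takes 0.05 s, during which the arm holds its last target. There are 200 camera calls.

## Working session

There is one attempt and no reset: what is moved stays moved. The work goes in short steps, Python scripts to look and compute and a tool call to move; the robot and the scene stay as the last step left them, time stands still between calls to the robot, and variables do not carry over. Pictures are saved under pics/ and viewed, at most 14 in all, crops included, and the job is handed in when it is done.

Besides the shell and the picture viewer there is one more tool, called after "Request:" as name(argument=value, ...) on one line, values as JSON. step_arm: Moves the arm, as the interface text tells. Its arguments: {"type":"object","properties":{"steps":{"type":"array","items":{"type":"array","items":{"type":"number"}}},"newtons":{"type":"number"}},"required":["steps"]}

```bash
mkdir -p pics; cat > h.py <<'E'
import numpy as np, cv2
from scipy.spatial.transform import Rotation as R
from cell import env, cams, finder
def ray(cam,uv,z):
    c=cams.get_calibration(cam); d=np.array([(uv[0]-c['cx'])/c['fx'],(uv[1]-c['cy'])/c['fy'],1])
    d=R.from_quat(c['orientation']).apply(d); o=np.array(c['xyz']); return o+d*(z-o[2])/d[2]
def proj(cam,p):
    c=cams.get_calibration(cam); q=R.from_quat(c['orientation']).inv().apply(np.array(p)-c['xyz'])
    return np.array([c['cx']+c['fx']*q[0]/q[2],c['cy']+c['fy']*q[1]/q[2]])
E
python3 - <<'E'
from h import *
print(env.get_obs())
for n in("scene","top"):
    cv2.imwrite(f"pics/{n}0.png",cams.read_camera(n)); print(n,cams.get_calibration(n))
    for q in ["stock_rack","display_rack"]+["jar_%s_mid"%c for c in("green","yellow","blue","purple")]+["tag_%s"%c for c in("green","yellow","blue","purple")]:
        z=0.048 if 'jar' in q else 0
        for r in finder.spot_point(n,q)[:2]: print(q,round(r['p'],2),np.round(r['position'],1),ray(n,r['position'],z).round(4))
E
```

```text
{'t': 0.0, 'q': array([ 1.14242508e+00,  4.91560174e-01,  1.55950816e+00,  1.84876856e-05,
        1.09169218e+00, -1.05598979e-01]), 'qvel': array([-0.00160563,  0.00044433,  0.00063261,  0.00101518,  0.00055333,
       -0.00074441]), 'joint_efforts': array([-2.57324034e-03, -6.18429565e+01, -2.61595917e+01, -1.16861834e-04,
        4.02966063e-03, -4.22006724e-05]), 'ee_pos': array([0.19811693, 0.59250368, 0.23070714]), 'orientation': array([ 1.60690667e-01,  9.87004645e-01, -5.61076066e-04, -1.61964517e-04]), 'wrist_force': array([ 0.02212627, -0.37356573, -0.15989026]), 'torque': array([ 0.0364729 , -0.03633504,  0.01039352]), 'grasp_force': 0.0, 'opening': 0.08536384704027937}
scene {'fx': 407.92482231469273, 'fy': 407.92482231469273, 'cx': 318.888901779024, 'cy': 200.8122008903176, 'xyz': array([ 0.81082402, -0.521658  ,  0.53766883]), 'orientation': array([ 0.86864261,  0.23343918, -0.11298703, -0.42213754])}
stock_rack 0.77 [247.4 304. ] [ 0.5038 -0.2205  0.    ]
display_rack 0.95 [379.8 187.9] [0.5625 0.1785 0.    ]
jar_green_mid 0.89 [231.4 333.5] [ 0.5429 -0.2979  0.048 ]

[... 505 characters left out ...]
5038 -0.2162  0.    ]
stock_rack 0.27 [398.7 206.4] [ 0.4905 -0.1907  0.    ]
display_rack 0.76 [257.7 183.5] [0.5609 0.1752 0.    ]
jar_green_mid 0.71 [443.9 181.9] [ 0.5428 -0.2999  0.048 ]
jar_yellow_mid 0.51 [257.4 182.3] [0.5542 0.169  0.048 ]
jar_yellow_mid 0.5 [384.7 217.4] [ 0.457  -0.1465  0.048 ]
jar_blue_mid 0.71 [409.8 203. ] [ 0.4914 -0.2109  0.048 ]
jar_purple_mid 0.67 [424.2 190.2] [ 0.5229 -0.249   0.048 ]
tag_green 0.42 [439.5 182.3] [ 0.5515 -0.3012  0.    ]
tag_yellow 0.61 [382.2 218.9] [ 0.459  -0.1462  0.    ]
tag_blue 0.67 [386.  216.5] [ 0.465  -0.1564  0.    ]
tag_blue 0.42 [400.4 205.2] [ 0.4935 -0.1953  0.    ]
tag_purple 0.61 [420.  192.8] [ 0.5249 -0.2483  0.    ]
```

View pics/scene0.png

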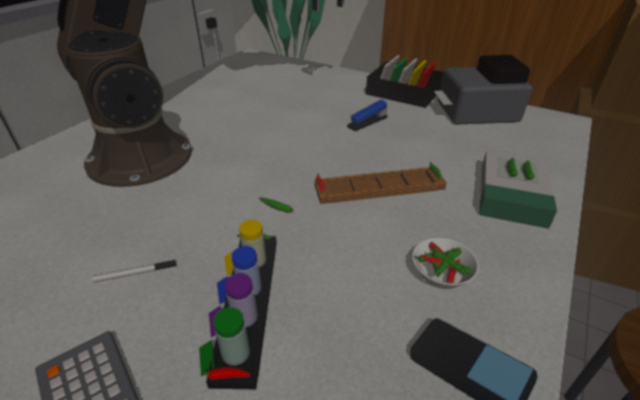

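View pics/top0.png

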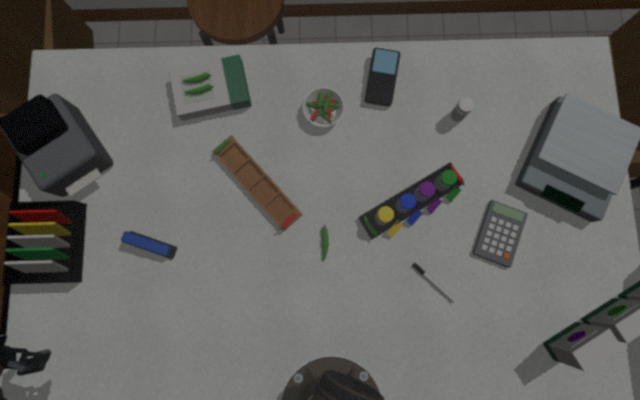

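Both pictures agree. On the stock rack, the red chilli (scene 230,375; top 457,172) lies by green, followed by purple, blue and yellow. On the display rack, red is at the scene-left end (320,183), top (289,218). Next I'll fit the rack poses.

```bash
cat > fit.py <<'E'
from h import *
from scipy.optimize import minimize
im={n:cv2.imread(f"pics/{n}0.png") for n in("scene","top")}
def sil(n,x,y,a,H=.02):
    Rz=np.array([[np.cos(a),-np.sin(a)],[np.sin(a),np.cos(a)]])
    P=[proj(n,[*(np.array([x,y])+Rz@[sx*.141,sy*.033]),z]) for sx in(-1,1) for sy in(-1,1) for z in(0,H)]
    m=np.zeros((400,640),np.uint8); cv2.fillConvexPoly(m,np.round(cv2.convexHull(np.float32(P))*16).astype(np.int32),255,cv2.LINE_AA,4); return m/255.
# display: brown
M={}
for n,(x0,x1,y0,y1) in {"scene":(305,455,155,210),"top":(205,310,130,238)}.items():
    h=cv2.cvtColor(im[n],cv2.COLOR_BGR2HSV); m=(h[...,1]>60); k=np.zeros_like(m); k[y0:y1,x0:x1]=1
    m=(m&k).astype(np.uint8); m=cv2.morphologyEx(m,cv2.MORPH_CLOSE,np.ones((5,5))); M[n]=m.astype(float)
def cost(p,ns=("scene","top")): return sum(np.abs(sil(n,*p)-M[n]).sum()/M[n].sum() for n in ns)
a0=np.arctan2(*(ray("top",(289,218),.03)-ray("top",(222,147),.03))[[1,0]])
for ns in(("scene","top"),("scene",),("top",)):
    r=minimize(cost,[.562,.177,a0],args=(ns,),method="Nelder-Mead",options=dict(initial_simplex=[[.562,.177,a0],[.57,.177,a0],[.562,.185,a0],[.562,.177,a0+.05]],xatol=1e-5,fatol=1e-5))
    print("display",ns,r.x,r.fun)
# stock from jars
o=["yellow","blue","purple","green"];s=np.array([-90,-30,30,90])/1000
A={"scene":[[.456,-.1389],[.4858,-.1979],[.5138,-.2446],[.5429,-.2979]],"top":[[.457,-.1465],[.4914,-.2109],[.5229,-.249],[.5428,-.2999]]}
for n in A:
    P=np.array(A[n]); v=s@P; print("stock",n,P.mean(0),np.arctan2(v[1],v[0]),np.linalg.norm(v)/(s@s))
# lid colour blobs
H={"yellow":(20,32),"blue":(105,125),"purple":(135,165),"green":(45,80)}
ob=env.get_obs(); print("tool axes",R.from_quat(ob['orientation']).as_matrix().round(4))
vis=[]
for n,c in(("top",(350,150,130,100)),("scene",(190,210,110,185))):
    v=im[n].copy()
    vis.append(cv2.resize(v[c[1]:c[1]+c[3],c[0]:c[0]+c[2]],None,fx=3,fy=3,interpolation=cv2.INTER_CUBIC))
h=max(x.shape[0] for x in vis); cv2.imwrite("pics/crop1.png",np.hstack([cv2.copyMakeBorder(x,0,h-x.shape[0],0,0,cv2.BORDER_CONSTANT) for x in vis]))
E
python3 fit.py
```

```text
display ('scene', 'top') [ 0.5625186   0.17879643 -2.43098082] 0.18732035552339543
display ('scene',) [ 0.56131801  0.18086186 -2.42214292] 0.08788555270305465
display ('top',) [ 0.56340769  0.17775584 -2.43280985] 0.08981220964470327
stock scene [ 0.499625 -0.219825] -1.0669787357860874 0.996674163851401
stock top [ 0.503525 -0.226575] -1.045383739888036 0.959985676976485
tool axes [[-9.483e-01  3.172e-01  0.000e+00]
 [ 3.172e-01  9.483e-01  1.000e-04]
 [ 0.000e+00  1.000e-04 -1.000e+00]]
```

View pics/crop1.png

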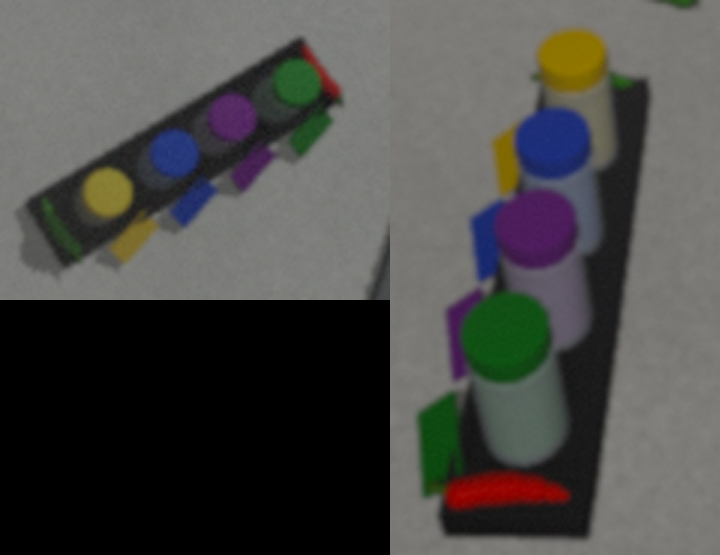

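The crop shows the rack corners and lids clearly. Lid tops in the full top image: yellow (386,213.7), blue (408,201.3), purple (427.3,189.3), green (449.3,177.3). Tags are on the base side.

```bash
python3 - <<'E'
from h import *
L=np.array([[108,191],[174,154],[232,118],[298,82]])/3+[350,150]-.33
P=np.array([ray("top",u,.088)[:2] for u in L]); s=np.array([-90,-30,30,90])/1000
print(P.round(4)); v=s@P; print("top lids",P.mean(0),np.arctan2(v[1],v[0]),np.linalg.norm(v)/(s@s))
L=np.array([[572,50],[552,132],[536,218],[506,322]])-[390,0]; L=L/3+[190,210]-.33
P=np.array([ray("scene",u,.088)[:2] for u in L]);print(P.round(4)); v=s@P; print("scene lids",P.mean(0),np.arctan2(v[1],v[0]),np.linalg.norm(v)/(s@s))
C=np.array([[28,203],[302,38],[342,102],[66,268]])/3+[350,150]
P=np.array([ray("top",u,.02)[:2] for u in C]); d=P[1]+P[2]-P[0]-P[3]; print("corners",P.mean(0),np.arctan2(d[1],d[0]),np.linalg.norm(d)/2)
E
```

```text
[[ 0.4619 -0.144 ]
 [ 0.4904 -0.1985]
 [ 0.5185 -0.247 ]
 [ 0.5467 -0.3025]]
top lids [ 0.50436274 -0.22298161] -1.0760113380728265 0.9923134269908442
[[ 0.4609 -0.1423]
 [ 0.4906 -0.1976]
 [ 0.5195 -0.2463]
 [ 0.5454 -0.2989]]
scene lids [ 0.50408561 -0.22127092] -1.071980789976872 0.9839943567120487
corners [ 0.50179349 -0.22220889] -1.0591606903150763 0.27893027717162017
```

Request:
step_arm(steps=[[0,0,0,8.6,0.085],[0,0,0,8.6,0.085],[0,0,0,8.6,0.085],[0,0,0,8.6,0.085],[0,0,0,8.5,0.085]], newtons=40)

```text
t: 1.72
ee_pos: [0.1982, 0.5927, 0.2313]
orientation: [0.513, 0.859, 0.0, -0.0]
wrist_force: [-0.7, -0.6, -0.7]
opening: 0.0852
grasp_force: 0.0
```

Request:
step_arm(steps=[[-0.051,0.012,0,0,0.085],[-0.051,0.012,0,0,0.085],[-0.051,0.012,0,0,0.085],[-0.051,0.012,0,0,0.085],[-0.051,0.012,0,0,0.085],[-0.051,0.012,0,0,0.085],[-0.051,0.012,0,0,0.085],[-0.051,0.012,0,0,0.085],[-0.051,0.012,0,0,0.085],[-0.051,0.012,0,0,0.085]])

```text
t: 2.98
ee_pos: [0.5488, 0.201, 0.2315]
orientation: [0.511, 0.86, 0.0, 0.0]
wrist_force: [1.4, 0.5, 0.0]
opening: 0.0848
grasp_force: 0.0
```

Request:
step_arm(steps=[[-0.0437,-0.0244,0,0,0.085],[-0.0437,-0.0244,0,0,0.085],[-0.0437,-0.0244,0,0,0.085],[-0.0437,-0.0244,0,0,0.085],[-0.0437,-0.0244,0,0,0.085],[-0.0437,-0.0244,0,0,0.085],[-0.0437,-0.0244,0,0,0.085],[-0.0437,-0.0244,0,0,0.085],[-0.0437,-0.0244,0,0,0.085],[-0.0437,-0.0244,0,0,0.085]])

```text
t: 4.22
ee_pos: [0.5426, -0.2997, 0.2314]
orientation: [0.511, 0.86, 0.0, 0.0]
wrist_force: [0.0, 0.2, -0.1]
opening: 0.0848
grasp_force: 0.0
```

```bash
cat >> h.py <<'E'
J=dict(yellow=(.4612,-.1432),blue=(.4905,-.198),purple=(.519,-.2467),green=(.5458,-.3008))
D=dict(yellow=(.4941,.1202),blue=(.5395,.1594),purple=(.5849,.1986),green=(.6303,.2378))
def to(x,y,z,yang):
    o=env.get_obs(); m=R.from_quat(o['orientation']).as_matrix()
    a=np.arctan2(m[1,1],m[0,1]); t=(np.degrees(a-yang)+90)%180-90
    d=np.array([x,y,z])-o['ee_pos']; c,s=np.cos(yang),np.sin(yang)
    f=np.array([[s,-c,0],[c,s,0],[0,0,-1.]]).T  # tool axes (columns are rows of list) at aligned yaw
    X=-np.array([-s,c,0])*-1; Y=np.array([c,s,0])
    k=1 if abs(((a-np.radians(t))-yang+np.pi)%(2*np.pi)-np.pi)<1 else -1
    print("t",o['t'],"pos",o['ee_pos'].round(4),"tilt",m[:,2].round(3),"open",round(o['opening'],4),"grip",round(o['grasp_force'],1),"F",o['wrist_force'].round(1),"q6",o['q'][[0,5]].round(2))
    print("turn %.1f then dx %.4f dy %.4f dz %.4f | now dx,dy,dz"%(t,k*d@X,k*d@Y,-d[2]),(m.T@d).round(4))
YS=-1.07+np.pi/2; YD=-2.43+np.pi/2
E
python3 -c "
from h import *
to(*J['green'],.045,YS)"
```

```text
t 4.225 pos [ 0.5426 -0.2997  0.2314] tilt [ 0.  0. -1.] open 0.0848 grip 0.0 F [ 0.   0.2 -0.1] q6 [-0.61 -1.11]
turn -0.1 then dx -0.0025 dy 0.0023 dz 0.1864 | now dx,dy,dz [-0.0024  0.0023  0.1864]
```

Request:
step_arm(steps=[[-0.0025,0.0023,0.03,0,0.085],[0,0,0.04,0,0.085],[0,0,0.04,0,0.085],[0,0,0.035,0,0.085],[0,0,0.025,0,0.085],[0,0,0.015,0,0.085],[0,0,0,0,0.085]])

```text
t: 5.1
ee_pos: [0.5458, -0.299, 0.0457]
orientation: [0.511, 0.86, 0.0, -0.001]
wrist_force: [-0.2, 0.4, 0.2]
opening: 0.0847
grasp_force: 0.0
```

Request:
step_arm(steps=[[0,0,0,0,0.06],[0,0,0,0,0.05],[0,0,0,0,0.042],[0,0,0,0,0.03],[0,0,0,0,0.03],[0,0,0,0,0.03]])

```text
t: 5.85
ee_pos: [0.5462, -0.2993, 0.0471]
orientation: [0.511, 0.86, -0.0, 0.001]
wrist_force: [-1.0, -0.2, 6.2]
opening: 0.039
grasp_force: 39.8
```

```bash
python3 -c "
from h import *
to(*J['green'],.045,YS)
for n in('scene','top'): cams.read_camera(n); print([(r['p'],ray(n,r['position'],.048).round(4)) for r in finder.spot_point(n,'jar_green_mid')[:1]])
cv2.imwrite('pics/g1.png',cv2.resize(cams.read_camera('scene')[180:400,140:340],None,fx=2.5,fy=2.5))"
```

```text
t 5.85 pos [ 0.5462 -0.2993  0.0471] tilt [ 0.001 -0.001 -1.   ] open 0.039 grip 39.8 F [-1.  -0.2  6.2] q6 [-0.61 -1.11]
turn -0.1 then dx -0.0011 dy -0.0011 dz 0.0021 | now dx,dy,dz [-0.0011 -0.0011  0.0021]
[(0.79, array([ 0.5436, -0.3026,  0.048 ]))]
[]
```

View pics/g1.png

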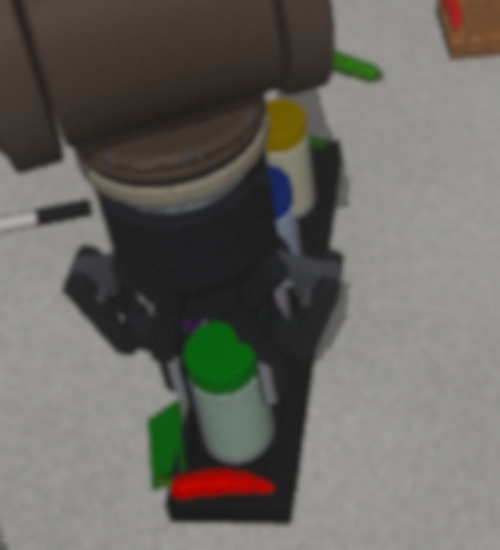

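The green jar is gripped squarely at scene (235,325 full-frame).

Request:
step_arm(steps=[[0,0,-0.01,0,0.03],[0,0,-0.025,0,0.03],[0,0,-0.04,0,0.03],[0,0,-0.04,0,0.03],[0,0,-0.025,0,0.03],[0,0,0,8,0.03],[0,0,0,10,0.03],[0,0,0,10,0.03],[0,0,0,10,0.03],[0,0,0,10,0.03]])

```text
t: 7.35
ee_pos: [0.5459, -0.299, 0.1868]
orientation: [0.818, 0.576, 0.0, -0.0]
wrist_force: [-0.2, 0.2, -0.7]
opening: 0.039
grasp_force: 40.4
```

Request:
step_arm(steps=[[0,0,0,10,0.03],[0,0,0,10,0.03],[0,0,0,10,0.03],[0,0,0,0,0.03]])

```text
t: 7.85
ee_pos: [0.5459, -0.2991, 0.1867]
orientation: [0.938, 0.348, 0.0, 0.0]
wrist_force: [0.7, 0.5, -1.2]
opening: 0.0387
grasp_force: 40.4
```

```bash
python3 -c "
from h import *
to(*D['green'],.045,YD)"
```

```text
t 7.85 pos [ 0.5459 -0.2991  0.1867] tilt [ 0. -0. -1.] open 0.0387 grip 40.4 F [ 0.7  0.5 -1.2] q6 [-0.61  0.25]
turn -0.1 then dx 0.4145 dy -0.3515 dz 0.1417 | now dx,dy,dz [ 0.4139 -0.3522  0.1417]
```

Request:
step_arm(steps=[[0.03,-0.0255,0,0,0.03],[0.045,-0.038,0,0,0.03],[0.045,-0.038,0,0,0.03],[0.045,-0.038,0,0,0.03],[0.045,-0.038,0,0,0.03],[0.045,-0.038,0,0,0.03],[0.045,-0.038,0,0,0.03],[0.045,-0.038,0,0,0.03],[0.045,-0.038,0,0,0.03],[0.025,-0.0225,0,0,0.03]])

```text
t: 9.1
ee_pos: [0.6318, 0.2411, 0.1864]
orientation: [0.937, 0.35, 0.0, -0.0]
wrist_force: [-0.5, 0.2, -1.2]
opening: 0.0387
grasp_force: 40.5
```

Request:
step_arm(steps=[[0,0,0.03,0,0.03],[0,0,0.03,0,0.03],[0,0,0.03,0,0.03],[0,0,0,0,0.03]])

```text
t: 9.6
ee_pos: [0.631, 0.238, 0.0945]
orientation: [0.937, 0.349, -0.002, -0.0]
wrist_force: [-0.3, 0.3, -0.7]
opening: 0.0386
grasp_force: 40.6
```

```bash
python3 -c "
from h import *
to(*D['green'],.045,YD)
o=env.get_obs()['ee_pos'];z=o[2]+.003
for n in('scene','top'):
  im=cams.read_camera(n); print(n,[(round(r['p'],2),ray(n,r['position'],z).round(4)) for r in finder.spot_point(n,'jar_green_mid')[:1]],[(round(r['p'],2),ray(n,r['position'],0).round(4)) for r in finder.spot_point(n,'display_rack')[:1]])
  if n=='scene': cv2.imwrite('pics/g2.png',cv2.resize(im[90:230,290:470],None,fx=4,fy=4,interpolation=cv2.INTER_CUBIC))"
```

```text
t 9.6 pos [0.631  0.238  0.0945] tilt [-0.004 -0.001 -1.   ] open 0.0386 grip 40.6 F [-0.3  0.3 -0.7] q6 [0.26 1.12]
turn 0.0 then dx -0.0006 dy -0.0003 dz 0.0495 | now dx,dy,dz [-0.0004 -0.0002  0.0495]
scene [(0.85, array([0.621 , 0.241 , 0.0975]))] [(0.72, array([0.565 , 0.1783, 0.    ]))]
top [] [(0.88, array([0.5639, 0.1684, 0.    ]))]
```

View pics/g2.png

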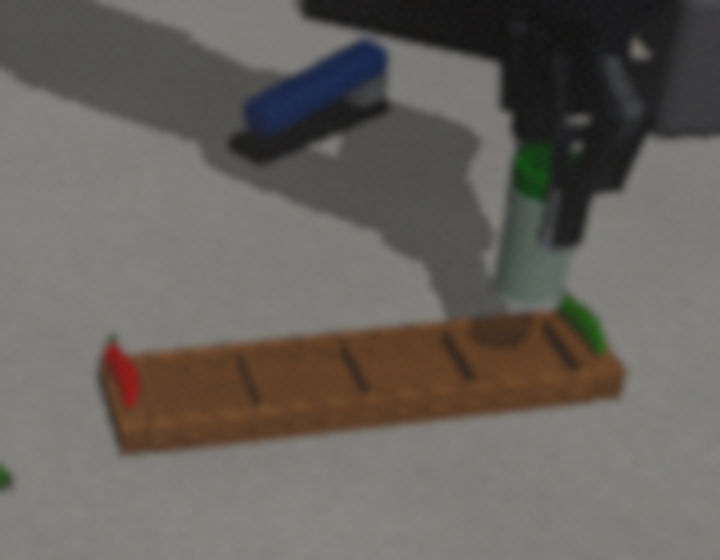

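```bash
python3 -c "
from h import *
a=-2.43;u=np.array([np.cos(a),np.sin(a)]);v=np.array([-u[1],u[0]]);c=np.array([.5622,.179])
f=lambda p:((proj('scene',p)-[290,90])*4).round(0)
for sx,sy,z in[(1,1,.02),(1,-1,.02),(-1,1,.02),(-1,-1,.02),(1,1,0),(1,-1,0),(-1,1,0)]: print(sx,sy,z,f([*(c+sx*.141*u+sy*.033*v),z]))
for s in(.06,0,-.06):print('wall',f([*(c+s*u),.02]))
d=np.array(proj('scene',[.631,.238,.05]))-proj('scene',[.631,.238,.06])
p=np.array([.631,.238]);t=np.linspace(0,2*np.pi,72)
E=np.array([f([*(p+.02*np.array([np.cos(k),np.sin(k)])),.0555]) for k in t]);print('jar bottom',E.min(0),E.max(0))
"
```

```text
1 1 0.02 [121. 427.]
1 -1 0.02 [ 99. 355.]
-1 1 0.02 [629. 368.]
-1 -1 0.02 [580. 303.]
1 1 0 [121. 457.]
1 -1 0 [ 99. 384.]
-1 1 0 [622. 398.]
wall [256. 373.]
wall [363. 362.]
wall [467. 350.]
jar bottom [492. 271.] [567. 311.]
```

The jar hangs over the last well by the green chilli, the one farthest from red. The bottom edges match my prediction to within about 2 mm, so I'll nudge 2 mm and lower.

Request:
step_arm(steps=[[-0.002,0,0.015,0,0.03],[0,0,0.015,0,0.03],[0,0,0.009,0,0.03],[0,0,0.004,0,0.03],[0,0,0.002,0,0.03],[0,0,0,0,0.03],[0,0,0,0,0.03]])

```text
t: 10.78
ee_pos: [0.6306, 0.237, 0.0517]
orientation: [0.938, 0.347, 0.0, 0.0]
wrist_force: [-0.1, 0.1, -1.2]
opening: 0.0388
grasp_force: 40.5
```

Request:
step_arm(steps=[[0,0,0.001,0,0.03],[0,0,0.001,0,0.03],[0,0,0,0,0.03]])

```text
t: 11.15
ee_pos: [0.6304, 0.2369, 0.0492]
orientation: [0.938, 0.347, -0.0, -0.0]
wrist_force: [0.5, 1.1, -1.8]
opening: 0.039
grasp_force: 40.6
```

Request:
step_arm(steps=[[0,0,0.001,0,0.03],[0,0,0.001,0,0.03],[0,0,0.001,0,0.03],[0,0,0,0,0.03]])

```text
t: 11.65
ee_pos: [0.6306, 0.237, 0.0471]
orientation: [0.938, 0.347, 0.0, -0.0]
wrist_force: [-3.0, -0.2, 6.6]
opening: 0.0389
grasp_force: 41.3
```

Request:
step_arm(steps=[[0,0,0,0,0.045],[0,0,0,0,0.055],[0,0,0,0,0.07],[0,0,0,0,0.085],[0,0,0,0,0.085],[0,0,-0.03,0,0.085],[0,0,-0.05,0,0.085],[0,0,-0.05,0,0.085],[0,0,-0.01,0,0.085],[0,0,0,-8,0.085]])

```text
t: 12.9
ee_pos: [0.6305, 0.237, 0.1871]
orientation: [0.911, 0.413, 0.001, 0.0]
wrist_force: [-0.3, -0.7, -1.1]
opening: 0.0852
grasp_force: 0.0
```

Request:
step_arm(steps=[[0,0,0,-10,0.085],[0,0,0,-10,0.085],[0,0,0,-10,0.085],[0,0,0,-10,0.085],[0,0,0,-10,0.085],[0,0,0,-10,0.085],[0,0,0,-10,0.085],[0,0,0,0,0.085]])

```text
t: 13.9
ee_pos: [0.6302, 0.2368, 0.1854]
orientation: [0.511, 0.86, -0.0, -0.0]
wrist_force: [0.1, -0.5, -0.6]
opening: 0.0852
grasp_force: 0.0
```

```bash
python3 -c "
from h import *
to(*J['purple'],.045,YS)
for n in('scene','top'):
  im=cams.read_camera(n); print(n,[(c,round(r['p'],2),ray(n,r['position'],.048).round(4)) for c in J for r in finder.spot_point(n,'jar_%s_mid'%c)[:1]])
  if n=='scene': cv2.imwrite('pics/g3.png',cv2.resize(im[90:230,290:470],None,fx=4,fy=4,interpolation=cv2.INTER_CUBIC))"
```

```text
t 13.9 pos [0.6302 0.2368 0.1854] tilt [-0.001 -0.    -1.   ] open 0.0852 grip 0.0 F [ 0.1 -0.5 -0.6] q6 [ 0.26 -0.24]
turn -0.2 then dx -0.3708 dy -0.3297 dz 0.1404 | now dx,dy,dz [-0.3717 -0.3285  0.1407]
scene [('yellow', 0.6, array([ 0.4626, -0.1436,  0.048 ])), ('blue', 0.66, array([ 0.484 , -0.1999,  0.048 ])), ('purple', 0.9, array([ 0.516 , -0.2459,  0.048 ])), ('green', 0.59, array([0.6345, 0.2366, 0.048 ]))]
top [('yellow', 0.49, array([ 0.4606, -0.1499,  0.048 ])), ('blue', 0.63, array([ 0.4876, -0.2035,  0.048 ])), ('purple', 0.64, array([ 0.5172, -0.2521,  0.048 ])), ('green', 0.51, array([0.6244, 0.2298, 0.048 ]))]
```

View pics/g3.png

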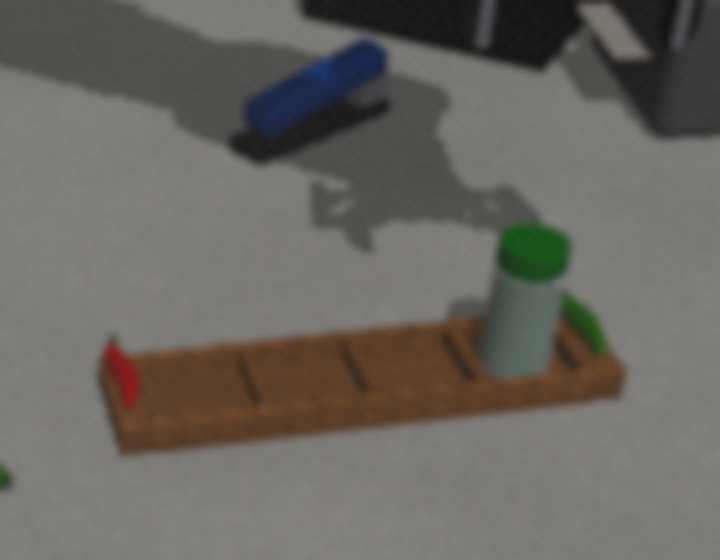

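Green stands upright, centred in the well nearest the green chilli (crop 518,300). Purple is next.

Request:
step_arm(steps=[[-0.03,-0.027,0,0,0.085],[-0.04,-0.0355,0,0,0.085],[-0.04,-0.0355,0,0,0.085],[-0.04,-0.0355,0,0,0.085],[-0.04,-0.0355,0,0,0.085],[-0.04,-0.0355,0,0,0.085],[-0.04,-0.0355,0,0,0.085],[-0.04,-0.0355,0,0,0.085],[-0.04,-0.0355,0,0,0.085],[-0.022,-0.019,0,0,0.085]])

```text
t: 15.65
ee_pos: [0.5181, -0.2501, 0.1864]
orientation: [0.511, 0.859, -0.0, 0.0]
wrist_force: [0.7, 0.7, 1.2]
opening: 0.0849
grasp_force: 0.0
```

Request:
step_arm(steps=[[0,0,0.03,0,0.085],[0,0,0.035,0,0.085],[0,0,0.03,0,0.085],[0,0,0.025,0,0.085],[0,0,0.015,0,0.085],[0,0,0.005,0,0.085],[0,0,0,0,0.085]])

```text
t: 16.52
ee_pos: [0.519, -0.2478, 0.0466]
orientation: [0.511, 0.86, 0.0, 0.0]
wrist_force: [-0.7, 0.6, -1.2]
opening: 0.0849
grasp_force: 0.0
```

Request:
step_arm(steps=[[0,0,0,0,0.06],[0,0,0,0,0.05],[0,0,0,0,0.042],[0,0,0,0,0.03],[0,0,0,0,0.03],[0,0,0,0,0.03]])

```text
t: 17.27
ee_pos: [0.5192, -0.2478, 0.0468]
orientation: [0.51, 0.86, 0.0, 0.001]
wrist_force: [-0.3, 1.2, 5.7]
opening: 0.0386
grasp_force: 39.6
```

```bash
python3 -c "
from h import *
to(*J['purple'],.045,YS)"
```

```text
t 17.275 pos [ 0.5192 -0.2478  0.0468] tilt [ 0.001 -0.    -1.   ] open 0.0386 grip 39.6 F [-0.3  1.2  5.7] q6 [-0.56 -1.06]
turn -0.1 then dx 0.0010 dy 0.0004 dz 0.0018 | now dx,dy,dz [0.001  0.0004 0.0018]
```

Request:
step_arm(steps=[[0,0,-0.01,0,0.03],[0,0,-0.025,0,0.03],[0,0,-0.04,0,0.03],[0,0,-0.04,0,0.03],[0,0,-0.025,0,0.03],[0,0,0,8,0.03],[0,0,0,10,0.03],[0,0,0,10,0.03],[0,0,0,10,0.03],[0,0,0,10,0.03]])

```text
t: 18.52
ee_pos: [0.5186, -0.2476, 0.1866]
orientation: [0.818, 0.576, -0.0, -0.0]
wrist_force: [-0.2, 0.6, -1.0]
opening: 0.0391
grasp_force: 40.4
```

Request:
step_arm(steps=[[0,0,0,10,0.03],[0,0,0,10,0.03],[0,0,0,10,0.03]])

```text
t: 18.9
ee_pos: [0.5186, -0.2476, 0.1866]
orientation: [0.939, 0.344, -0.0, -0.0]
wrist_force: [-0.1, -0.2, -0.5]
opening: 0.0387
grasp_force: 40.4
```

Request:
step_arm(steps=[[0.024,-0.021,0,0,0.03],[0.037,-0.032,0,0,0.03],[0.037,-0.032,0,0,0.03],[0.037,-0.032,0,0,0.03],[0.037,-0.032,0,0,0.03],[0.037,-0.032,0,0,0.03],[0.037,-0.032,0,0,0.03],[0.037,-0.032,0,0,0.03],[0.036,-0.031,0,0,0.03],[0.02,-0.018,0,0,0.03]])

```text
t: 20.15
ee_pos: [0.5846, 0.1983, 0.1866]
orientation: [0.938, 0.348, -0.0, -0.0]
wrist_force: [0.3, -1.0, -2.0]
opening: 0.0391
grasp_force: 40.5
```

Request:
step_arm(steps=[[0,0,0.03,0,0.03],[0,0,0.03,0,0.03],[0,0,0,0,0.03]])

```text
t: 20.52
ee_pos: [0.5838, 0.196, 0.1249]
orientation: [0.938, 0.347, -0.002, -0.0]
wrist_force: [0.7, -0.5, -1.0]
opening: 0.0386
grasp_force: 40.5
```

```bash
python3 -c "
from h import *
to(*D['purple'],.047,YD)"
```

```text
t 20.525 pos [0.5838 0.196  0.1249] tilt [-0.004 -0.001 -1.   ] open 0.0386 grip 40.5 F [ 0.7 -0.5 -1. ] q6 [0.22 1.08]
turn -0.2 then dx 0.0025 dy -0.0013 dz 0.0779 | now dx,dy,dz [ 0.0028 -0.0011  0.0779]
```

Request:
step_arm(steps=[[0.001,-0.001,0.025,0,0.03],[0,0,0.025,0,0.03],[0,0,0.015,0,0.03],[0,0,0.006,0,0.03],[0,0,0.002,0,0.03],[0,0,0.001,0,0.03],[0,0,0.001,0,0.03],[0,0,0.001,0,0.03],[0,0,0,0,0.03]])

```text
t: 21.65
ee_pos: [0.585, 0.1976, 0.0504]
orientation: [0.938, 0.347, 0.0, -0.0]
wrist_force: [-0.4, 0.3, -2.0]
opening: 0.0387
grasp_force: 40.5
```

Request:
step_arm(steps=[[0,0,0.001,0,0.03],[0,0,0.001,0,0.03],[0,0,0.001,0,0.03],[0,0,0.001,0,0.03],[0,0,0,0,0.03]])

```text
t: 22.28
ee_pos: [0.5851, 0.1976, 0.0468]
orientation: [0.938, 0.347, 0.0, -0.0]
wrist_force: [-1.1, -0.0, 3.3]
opening: 0.0389
grasp_force: 40.7
```

Request:
step_arm(steps=[[0,0,0,0,0.045],[0,0,0,0,0.055],[0,0,0,0,0.07],[0,0,0,0,0.085],[0,0,0,0,0.085],[0,0,-0.03,0,0.085],[0,0,-0.05,0,0.085],[0,0,-0.05,0,0.085],[0,0,-0.01,0,0.085],[0,0,0,-8,0.085]])

```text
t: 23.52
ee_pos: [0.5851, 0.1976, 0.187]
orientation: [0.911, 0.413, 0.001, 0.0]
wrist_force: [0.4, 0.2, -0.8]
opening: 0.0847
grasp_force: 0.0
```

Request:
step_arm(steps=[[0,0,0,-10,0.085],[0,0,0,-10,0.085],[0,0,0,-10,0.085],[0,0,0,-10,0.085],[0,0,0,-10,0.085],[0,0,0,-10,0.085],[0,0,0,-10,0.085],[0,0,0,0,0.085]])

```text
t: 24.52
ee_pos: [0.5847, 0.1975, 0.1855]
orientation: [0.511, 0.86, -0.0, -0.0]
wrist_force: [0.5, -0.1, -0.5]
opening: 0.0851
grasp_force: 0.0
```

Request:
step_arm(steps=[[-0.022,-0.02,0,0,0.085],[-0.035,-0.0315,0,0,0.085],[-0.035,-0.0315,0,0,0.085],[-0.035,-0.0315,0,0,0.085],[-0.035,-0.0315,0,0,0.085],[-0.035,-0.0315,0,0,0.085],[-0.035,-0.0315,0,0,0.085],[-0.035,-0.0315,0,0,0.085],[-0.02,-0.019,0,0,0.085],[-0.015,-0.014,0,0,0.085]])

```text
t: 25.78
ee_pos: [0.4889, -0.1998, 0.1859]
orientation: [0.513, 0.858, 0.0, -0.0]
wrist_force: [-0.6, -0.2, -0.5]
opening: 0.0852
grasp_force: 0.0
```

```bash
python3 -c "
from h import *
to(*J['blue'],.045,YS)"
```

```text
t 25.775 pos [ 0.4889 -0.1998  0.1859] tilt [-0.  0. -1.] open 0.0852 grip 0.0 F [-0.6 -0.2 -0.5] q6 [-0.51 -1.01]
turn -0.4 then dx 0.0007 dy 0.0023 dz 0.1409 | now dx,dy,dz [0.0007 0.0023 0.1409]
```

Request:
step_arm(steps=[[0,0.001,0.03,0,0.085],[0,0,0.035,0,0.085],[0,0,0.03,0,0.085],[0,0,0.025,0,0.085],[0,0,0.015,0,0.085],[0,0,0.005,0,0.085],[0,0,0,0,0.085]])

```text
t: 26.65
ee_pos: [0.4905, -0.1981, 0.0465]
orientation: [0.511, 0.86, 0.0, 0.0]
wrist_force: [0.7, -0.5, 0.1]
opening: 0.0851
grasp_force: 0.0
```

Request:
step_arm(steps=[[0,0,0,0,0.06],[0,0,0,0,0.05],[0,0,0,0,0.042],[0,0,0,0,0.03],[0,0,0,0,0.03],[0,0,0,0,0.03]])

```text
t: 27.4
ee_pos: [0.4906, -0.1981, 0.0467]
orientation: [0.511, 0.86, 0.0, 0.0]
wrist_force: [-0.3, 1.6, 5.7]
opening: 0.0386
grasp_force: 39.6
```

```bash
python3 -c "
from h import *
to(*J['blue'],.045,YS)
im=cams.read_camera('scene')
cv2.imwrite('pics/b1.png',cv2.resize(im[90:390,140:470],None,fx=2.2,fy=2,interpolation=cv2.INTER_CUBIC))"
```

```text
t 27.4 pos [ 0.4906 -0.1981  0.0467] tilt [ 0.001 -0.    -1.   ] open 0.0386 grip 39.6 F [-0.3  1.6  5.7] q6 [-0.51 -1.01]
turn -0.1 then dx 0.0001 dy -0.0000 dz 0.0017 | now dx,dy,dz [ 0.0001 -0.      0.0017]
```

View pics/b1.png

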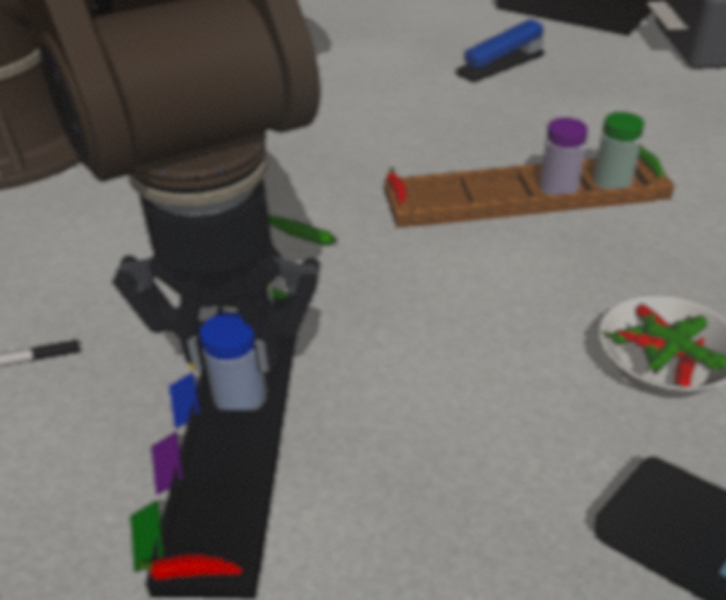

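Purple (crop 562,160) and green (620,150) stand upright side by side, and blue is squarely gripped (235,365). Moving blue now.

Request:
step_arm(steps=[[0,0,-0.01,0,0.03],[0,0,-0.025,0,0.03],[0,0,-0.04,0,0.03],[0,0,-0.04,0,0.03],[0,0,-0.025,0,0.03],[0,0,0,8,0.03],[0,0,0,10,0.03],[0,0,0,10,0.03],[0,0,0,10,0.03],[0,0,0,10,0.03]])

```text
t: 28.7
ee_pos: [0.4901, -0.1979, 0.1867]
orientation: [0.818, 0.576, -0.0, -0.0]
wrist_force: [0.8, 0.1, -1.4]
opening: 0.0387
grasp_force: 40.4
```

Request:
step_arm(steps=[[0,0,0,10,0.03],[0,0,0,10,0.03],[0,0,0,10,0.03]])

```text
t: 29.08
ee_pos: [0.4901, -0.1979, 0.1867]
orientation: [0.939, 0.344, -0.0, -0.0]
wrist_force: [0.4, -0.0, -1.3]
opening: 0.0389
grasp_force: 40.5
```

Request:
step_arm(steps=[[0.02,-0.018,0,0,0.03],[0.031,-0.0275,0,0,0.03],[0.031,-0.0275,0,0,0.03],[0.031,-0.0275,0,0,0.03],[0.031,-0.0275,0,0,0.03],[0.031,-0.0275,0,0,0.03],[0.031,-0.0275,0,0,0.03],[0.031,-0.0275,0,0,0.03],[0.02,-0.0175,0,0,0.03],[0.011,-0.01,0,0,0.03]])

```text
t: 30.32
ee_pos: [0.5387, 0.1582, 0.1866]
orientation: [0.938, 0.348, 0.0, -0.0]
wrist_force: [0.4, -0.4, -1.5]
opening: 0.0389
grasp_force: 40.5
```

Request:
step_arm(steps=[[0,0,0.02,0,0.03],[0,0,0.01,0,0.03],[0,0,0,0,0.03]])

```text
t: 30.7
ee_pos: [0.5386, 0.1566, 0.1559]
orientation: [0.938, 0.347, -0.001, -0.0]
wrist_force: [0.5, 0.0, -0.8]
opening: 0.0389
grasp_force: 40.5
```

```bash
python3 -c "
from h import *
to(*D['blue'],.047,YD)"
```

```text
t 30.7 pos [0.5386 0.1566 0.1559] tilt [-0.001 -0.    -1.   ] open 0.0389 grip 40.5 F [ 0.5  0.  -0.8] q6 [0.17 1.03]
turn -0.2 then dx 0.0025 dy -0.0016 dz 0.1089 | now dx,dy,dz [ 0.0026 -0.0015  0.1089]
```

Request:
step_arm(steps=[[0.001,-0.001,0.03,0,0.03],[0,0,0.035,0,0.03],[0,0,0.025,0,0.03],[0,0,0.01,0,0.03],[0,0,0.004,0,0.03],[0,0,0.001,0,0.03],[0,0,0.001,0,0.03],[0,0,0,0,0.03]])

```text
t: 31.7
ee_pos: [0.5392, 0.1586, 0.0508]
orientation: [0.938, 0.347, 0.0, 0.0]
wrist_force: [0.4, -0.1, -1.2]
opening: 0.0388
grasp_force: 40.6
```

Request:
step_arm(steps=[[0,0,0.001,0,0.03],[0,0,0.001,0,0.03],[0,0,0.001,0,0.03],[0,0,0,0,0.03]])

```text
t: 32.2
ee_pos: [0.5389, 0.1585, 0.0472]
orientation: [0.938, 0.347, -0.0, -0.0]
wrist_force: [-0.6, 0.5, -0.1]
opening: 0.0389
grasp_force: 40.6
```

Request:
step_arm(steps=[[0,0,0.001,0,0.03],[0,0,0,0,0.03]])

```text
t: 32.45
ee_pos: [0.5391, 0.1586, 0.0467]
orientation: [0.938, 0.347, 0.0, 0.0]
wrist_force: [-1.5, 0.1, 4.4]
opening: 0.0386
grasp_force: 40.8
```

Request:
step_arm(steps=[[0,0,0,0,0.045],[0,0,0,0,0.055],[0,0,0,0,0.07],[0,0,0,0,0.085],[0,0,0,0,0.085],[0,0,-0.03,0,0.085],[0,0,-0.05,0,0.085],[0,0,-0.05,0,0.085],[0,0,-0.01,0,0.085],[0,0,0,-8,0.085]])

```text
t: 33.7
ee_pos: [0.539, 0.1585, 0.1869]
orientation: [0.911, 0.413, 0.001, 0.0]
wrist_force: [0.4, 0.3, -0.4]
opening: 0.085
grasp_force: 0.0
```

Request:
step_arm(steps=[[0,0,0,-10,0.085],[0,0,0,-10,0.085],[0,0,0,-10,0.085],[0,0,0,-10,0.085],[0,0,0,-10,0.085],[0,0,0,-10,0.085],[0,0,0,-10,0.085],[0,0,0,0,0.085]])

```text
t: 34.7
ee_pos: [0.5387, 0.1585, 0.1854]
orientation: [0.511, 0.86, -0.0, -0.001]
wrist_force: [0.1, -0.1, -0.6]
opening: 0.085
grasp_force: 0.0
```

Request:
step_arm(steps=[[-0.018,-0.017,0,0,0.085],[-0.025,-0.0235,0,0,0.085],[-0.025,-0.0235,0,0,0.085],[-0.025,-0.0235,0,0,0.085],[-0.025,-0.0235,0,0,0.085],[-0.025,-0.0235,0,0,0.085],[-0.025,-0.0235,0,0,0.085],[-0.025,-0.0235,0,0,0.085],[-0.02,-0.019,0,0,0.085],[-0.014,-0.0125,0,0,0.085]])

```text
t: 35.95
ee_pos: [0.4601, -0.1438, 0.1859]
orientation: [0.513, 0.858, -0.0, -0.0]
wrist_force: [-0.1, -0.2, -0.2]
opening: 0.085
grasp_force: 0.0
```

```bash
python3 -c "
from h import *
to(*J['yellow'],.045,YS)"
```

```text
t 35.95 pos [ 0.4601 -0.1438  0.1859] tilt [-0.001  0.    -1.   ] open 0.085 grip 0.0 F [-0.1 -0.2 -0.2] q6 [-0.44 -0.93]
turn -0.4 then dx 0.0000 dy 0.0012 dz 0.1409 | now dx,dy,dz [-1.000e-04  1.300e-03  1.409e-01]
```

Request:
step_arm(steps=[[0,0,0.03,0,0.085],[0,0,0.035,0,0.085],[0,0,0.03,0,0.085],[0,0,0.025,0,0.085],[0,0,0.015,0,0.085],[0,0,0.005,0,0.085],[0,0,0,0,0.085]])

```text
t: 36.83
ee_pos: [0.4608, -0.1428, 0.0465]
orientation: [0.511, 0.86, 0.0, 0.0]
wrist_force: [-0.4, -0.5, 0.1]
opening: 0.0851
grasp_force: 0.0
```

Request:
step_arm(steps=[[0,0,0,0,0.06],[0,0,0,0,0.05],[0,0,0,0,0.042],[0,0,0,0,0.03],[0,0,0,0,0.03],[0,0,0,0,0.03]])

```text
t: 37.58
ee_pos: [0.4609, -0.1428, 0.0468]
orientation: [0.511, 0.86, 0.0, 0.0]
wrist_force: [0.0, 1.4, 5.9]
opening: 0.0389
grasp_force: 39.4
```

Request:
step_arm(steps=[[0,0,-0.01,0,0.03],[0,0,-0.025,0,0.03],[0,0,-0.04,0,0.03],[0,0,-0.04,0,0.03],[0,0,-0.025,0,0.03],[0,0,0,8,0.03],[0,0,0,10,0.03],[0,0,0,10,0.03],[0,0,0,10,0.03],[0,0,0,10,0.03]])

```text
t: 38.83
ee_pos: [0.4604, -0.1426, 0.1868]
orientation: [0.818, 0.576, 0.0, -0.0]
wrist_force: [-0.2, 0.5, -1.1]
opening: 0.0391
grasp_force: 40.7
```

Request:
step_arm(steps=[[0,0,0,10,0.03],[0,0,0,10,0.03],[0,0,0,10,0.03],[0,0,0,0,0.03]])

```text
t: 39.33
ee_pos: [0.4605, -0.1427, 0.1867]
orientation: [0.938, 0.348, 0.0, -0.0]
wrist_force: [0.1, 0.0, -1.2]
opening: 0.0391
grasp_force: 40.7
```

```bash
python3 -c "
from h import *
to(*D['yellow'],.047,YD)"
```

```text
t 39.325 pos [ 0.4605 -0.1427  0.1867] tilt [ 0.  0. -1.] open 0.0391 grip 40.7 F [ 0.1  0.  -1.2] q6 [-0.44  0.42]
turn -0.1 then dx 0.1971 dy -0.1771 dz 0.1397 | now dx,dy,dz [ 0.1968 -0.1775  0.1397]
```

Request:
step_arm(steps=[[0.014,-0.0125,0,0,0.03],[0.022,-0.02,0,0,0.03],[0.022,-0.02,0,0,0.03],[0.022,-0.02,0,0,0.03],[0.022,-0.02,0,0,0.03],[0.022,-0.02,0,0,0.03],[0.022,-0.02,0,0,0.03],[0.022,-0.02,0,0,0.03],[0.018,-0.0155,0,0,0.03],[0.0095,-0.0075,0,0,0.03]])

```text
t: 40.58
ee_pos: [0.4948, 0.1187, 0.1865]
orientation: [0.937, 0.349, 0.0, -0.0]
wrist_force: [-0.2, -0.5, -1.8]
opening: 0.0389
grasp_force: 40.7
```

Request:
step_arm(steps=[[0,0,0.03,0,0.03],[0,0,0.03,0,0.03],[0,0,0.03,0,0.03],[0,0,0.01,0,0.03],[0,0,0,0,0.03]])

```text
t: 41.2
ee_pos: [0.4949, 0.1175, 0.0863]
orientation: [0.938, 0.347, -0.0, -0.0]
wrist_force: [-0.6, -0.7, -1.8]
opening: 0.039
grasp_force: 40.7
```

```bash
python3 -c "
from h import *
to(*D['yellow'],.047,YD)
im=cams.read_camera('scene')
cv2.imwrite('pics/y1.png',cv2.resize(im[90:230,290:470],None,fx=4,fy=4,interpolation=cv2.INTER_CUBIC))"
```

```text
t 41.2 pos [0.4949 0.1175 0.0863] tilt [-0.001 -0.    -1.   ] open 0.039 grip 40.7 F [-0.6 -0.7 -1.8] q6 [0.1  0.96]
turn -0.1 then dx 0.0011 dy -0.0026 dz 0.0393 | now dx,dy,dz [ 0.0011 -0.0026  0.0393]
```

View pics/y1.png

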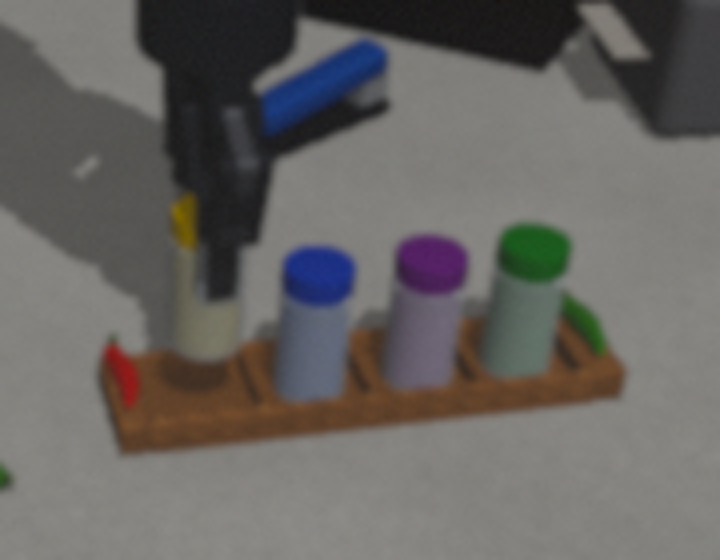

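Blue, purple and green stand upright in their wells. Yellow hangs over the last well by the red chilli (crop 205,340). Lowering it with a small dy correction.

Request:
step_arm(steps=[[0.0005,-0.0025,0.012,0,0.03],[0,0,0.012,0,0.03],[0,0,0.008,0,0.03],[0,0,0.004,0,0.03],[0,0,0.001,0,0.03],[0,0,0.001,0,0.03],[0,0,0,0,0.03]])

```text
t: 42.12
ee_pos: [0.4937, 0.12, 0.0484]
orientation: [0.938, 0.347, 0.0, 0.0]
wrist_force: [-0.3, -0.4, -0.7]
opening: 0.039
grasp_force: 40.7
```

Request:
step_arm(steps=[[0,0,0.001,0,0.03],[0,0,0.001,0,0.03],[0,0,0,0,0.03]])

```text
t: 42.5
ee_pos: [0.4938, 0.12, 0.0468]
orientation: [0.938, 0.347, 0.0, 0.0]
wrist_force: [-1.7, 0.5, 5.2]
opening: 0.0386
grasp_force: 41.2
```

Request:
step_arm(steps=[[0,0,0,0,0.045],[0,0,0,0,0.055],[0,0,0,0,0.07],[0,0,0,0,0.085],[0,0,0,0,0.085],[0,0,-0.03,0,0.085],[0,0,-0.05,0,0.085],[0,0,-0.05,0,0.085],[0,0,-0.03,0,0.085],[0,0,0,0,0.085]])

```text
t: 43.75
ee_pos: [0.4943, 0.1201, 0.2084]
orientation: [0.938, 0.347, 0.002, 0.0]
wrist_force: [0.2, -0.5, -0.7]
opening: 0.0854
grasp_force: 0.0
```

```bash
python3 -c "
from h import *
im=cams.read_camera('scene')
cv2.imwrite('pics/end.png',cv2.resize(im[90:390,140:470],None,fx=2.2,fy=2,interpolation=cv2.INTER_CUBIC))"
```

```text
(no output)
```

View pics/end.png

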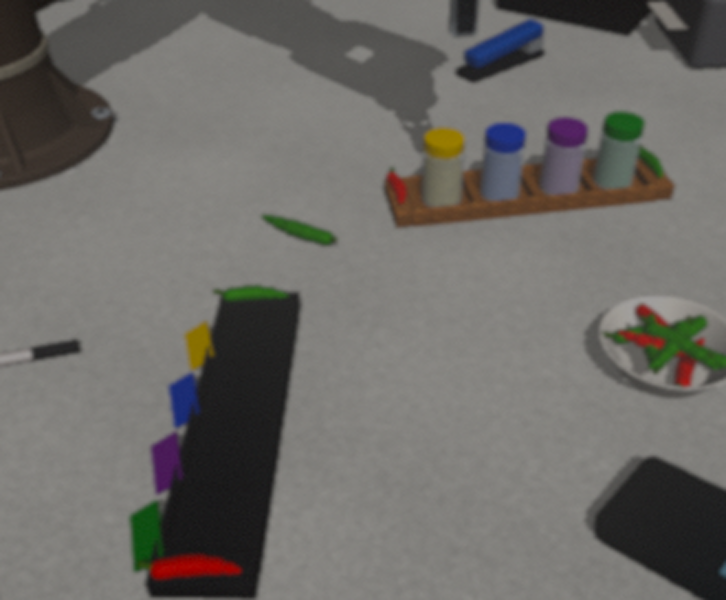

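All four jars stand upright. From the red chilli the order is yellow, blue, purple, green (crop x 443, 503, 562, 620). The stock rack is empty and the gripper is clear.

```bash
python3 -c "
from h import *
print(env.finish_job())"
```

```text
the job is handed in; nothing more can be done
None
```

The job is handed in: all four jars stand upright on the display rack in reverse order (yellow, blue, purple, green from the red chilli), each lowered to gentle contact before release, with the last move ending at about 44 s of the 104 s limit.

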